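Gauge a lath against the flip stop

ROBOT

A 6-joint arm with a two-finger parallel gripper is mounted at the origin on a cart in front of the work surface, level with it; the furniture and walls round the work are solid. World frame = base frame: x ahead of the robot, y to its left, z up, the work surface at z = 0. Lengths are in m, angles in rad, forces in N, time in s.
With the tool pointing down it reaches from about 0.35 to 0.925 m from the base axis. Payload 6.4 kg.
Tool frame: the origin (TCP) lies at the very end of the fingers, on their centre line; the grasp point (between the pads) lies 19 mm behind it; z points along the fingers, y is the line along which they close (so a half turn about z gives the same grasp; the last joint's range is limited). The gripper opens to 85 mm and grips with 20 to 120 N. Pads are 22 mm wide; open, the fingers measure 114 mm over their backs; the gripper's body (76 mm by 85 mm) begins 54 mm behind the grasp point. The pads swing forward as they close: fully open they stand 13 mm farther back than shut.
Start: joints at [-1.506, 0.245, 1.558, -0, 1.339, -0.174], TCP at [0.154, -0.632, 0.231] pointing down, gripper open.
Joint ranges: [-3.13, 3.13], [-1.02, 2.26], [0.13, 2.54], [-0.95, 4.09], [0.21, 2.88], [-2.74, 2.74]. Speed limits (rad/s): [2.57, 2.57, 3.14, 3.14, 3.14, 3.14].

INTERFACE

Orientations are given as a rotation vector (axis times angle).
In Python, from cell import arm gives the robot as it stands.
- The arm moves only by the tool step_arm, never from a script. Its arguments are lists of equal length, an entry for each row: "delta_pos": the shift along the tool's x, y, z in mm, a list of three; "angular": the turn, a rotation vector about the tool's x, y, z in degrees, a list of three. A call has 1 to 12 rows; each row is the pose to reach, as a shift and turn from the pose commanded when the call began, along the tool's axes at that moment; what a row does not reach only later rows make up. A row lasts 1/8 s, in which the tool goes at most 62.5 mm and 10.7 degrees, less where a joint would pass 70% of its speed; a pose out of reach is approached as far as the arm can. A call with a gripper value outside its range is refused whole. "jaw" is the finger opening in mm, from 0 to 85.4, set as the call begins (left out, the last holds). The fingers move at their own pace and stop on an object; "squeeze" is the grip in N (left out, the last holds). Time passes only in rows, so rows that repeat a pose let the fingers close. It gives the time, the measured TCP pose, the force, the opening and the grip force at its end, in the units of the state.
- arm.observe(): the state, without advancing time (a new reading comes with each control period).
- arm.read_camera(name): name is "side" or "top" or "wrist"; returns (picture, depth): 480x640x3 uint8, blue, green, red; 480x640 float32, m along the optical axis (not along the pixel's ray), 0 where there is no reading.
- arm.camera_info(name): a dict with "mtx" (3x3 intrinsics, pixels), "R" (3x3) and "t" (3): a world point X has camera coordinates R X + t. Camera axes: x right, y down, z forward; pixel columns grow to the right and rows downward; lengths in m; the calibration is good to about 2 mm. A picture is of the moment at which its call begins: read the wrist's pose just before it. camera_info takes no time and is no camera call; for the wrist camera it gives the pose at the moment of the call.
- arm.hand_in(): hands the job in; it is judged then, once.
Trained networks look in the newest picture that a camera, given by its name, has taken for a name from the list of things; names that differ only in an ending like _2 or _b are one class to them, and where a whole thing is asked for, a point or a joint stands for the part that bears it (a point fixed in the world has none). Each returns a list of dicts, best first, with "p" (0 to 1); they miss things now and then, are a little off and sometimes report something else, mostly with a low value. They report only what shows in the picture. A call takes as long as a camera call.
- arm.masks_of(camera, name): "pixels" (480x640 bool, what is visible of it).
- arm.pinpoint(camera, name): "at" ([x, y, z] in m, in the coordinates of the camera as it stood for that picture, good to about 4 mm: a listed point, or the origin of a listed thing).
The state is a dict: "time_s": time; "joint_positions": joint angles; "dq": joint speeds; "effort": joint torques, N m; "position": TCP position; "eef_rot": TCP orientation; "ft_force": force on the tool from outside, world axes, zero at the start; "moment": the same for the moment, N m; "grip_width": finger opening in m; "gripper_force": force on a finger pad.
Only numpy, scipy, OpenCV 4.12 (cv2) and the standard library are available. Lean on these libraries where they do the work, as an engineer would, in place of code of your own. Each camera call takes 0.05 s, during which the arm holds its last target. There are 200 camera calls.

TASK

Flip the stop on the fence fully down, slide the oak lath so that it lies flush along the fence, and press its left end squarely against the stop's pad with a steady light pressure of about 8 N for a full second: never hard enough to force the stop (25 N). Then take your hand off the lath and flip the stop back up, past upright or nearly so, leaving the lath exactly where it was gauged. Leave the other things lying about undisturbed.

Things in the scene. Friction and masses are not known exactly. Their poses are not given: they have to be found in the camera images.
- jig: the fixed stop jig: plywood board with an aluminium fence along its far edge. Origin on the bench top; x points to the fence, y along it to the left, z up. The board spans x -130..+100, y -260..+260 mm, its top is at z = 15 mm. The fence's near face is at x = +70 mm; the fence is 25 mm thick and rises 40 mm above the board.
- stop: the flip stop's bracket, fixed on the left half of the fence (its place varies); axes as the jig's. Origin: on the board's top, in the plane of the fence's near face (x = 0); y = 0 is where the pad's gauging face (its right-hand, -y face) would be at the middle of its set screw. The pad is really set anywhere within 12 mm to either side, and this is not in the poses: find it by touch.
- stop_arm (a joint): the flip stop's arm, on a stiff hinge along the fence (y): 0 rad = fully down against its limit, the leaf hanging in front of the fence; it grows as the arm swings up and back, limit 1.85 rad. Friction (0.1 N m, about 1 to 2 N at the knob) holds it wherever it is left.
- stop_hinge (a point): a point on the hinge axis, mid arm, in the stop frame at x = 12, y = 28, z = 56 mm. Bracket: y 2..54 mm, up to 68 mm. Arm and leaf: y 22..34 mm; down, the leaf spans x -42..-4, z 4..54 mm. The steel stop pad stands out on a locked set screw from the leaf's right side: 32 (x) x 8 (y) x 40 mm, down it spans x -38..-6, z 4..44 mm; its face is at y = 0, give or take 12 mm.
- stop_knob (a point): centre of the black knob at the arm's free end: a cylinder 18 mm in diameter, 20 mm long along y. Arm down, it is 80 mm in front of the hinge and 4 mm below it (68 mm in front of the fence face, 52 mm above the board). It can be pinched from above across its flat ends (along y) and turns between the fingers as the arm swings.
- lath: the part to be gauged: an oak lath 40 (x) x 240 (y) x 20 mm (z), about 0.14 kg, lying loose on the board before the fence, to the right of the stop, roughly along the fence. Origin at the centre of its underside, y along its length towards the stop.
- lath_end (a point): centre of the lath's left end face, the one that goes against the stop (120 mm from the lath's origin along its y, 10 mm above its underside).
- mallet: bystander: beech mallet, 295x129x66 mm, on the bench left of the board; origin at the centre of its underside; leave it where it is
- tape_measure: bystander: pocket tape measure, 37x81x62 mm, on the bench right of the board; origin at the centre of its underside; leave it where it is
- offcut2: bystander: walnut wedge, 60x100x26 mm, on the bench right of the board; origin at the centre of its underside; leave it where it is
- push_stick: bystander: wooden push stick, 46x314x18 mm, on the bench at the near right; origin at the centre of its underside; leave it where it is
- block: bystander: beech block, 32x100x32 mm, on the front margin of the board (left half); origin at the centre of its underside; leave it where it is
- pencil: bystander: carpenter's pencil, 172x13x9 mm, on the front margin of the board (right half); origin at the centre of its underside; leave it where it is

How it is judged:
On the way, in this order (a step that is already met when the one before it is completed fails the run):
1. the stop is flipped fully down (within 0.06 rad) (value of joint stop_arm below 0.06 rad), for 0.2 s.
2. with the stop down, the lath flush along the fence (within 2.5 mm and 0.015 rad) is held against the stop with 4 to 14 N for 0.6 s (angle between the y axis of lath and the y axis of jig, either way round below 0.015 rad and x of lath in the frame of stop above -0.0225 m and contact force between lath and stop between 4 and 14 N and value of joint stop_arm below 0.06 rad), for 0.6 s.
3. the stop is flipped up again (over 1.4 rad) (value of joint stop_arm above 1.4 rad), for 0.2 s.
At the end, for the whole second after the job is handed in: The stop is up (over 1.4 rad); the lath lies flat and at rest on the board, along the fence within 2.5 mm and 0.015 rad, its left end within 2 mm of the plane of the stop pad's gauging face (the pad's centre 122 to 126 mm from the lath's middle along the lath) (angle between the y axis of lath and the y axis of jig, either way round below 0.015 rad and x of lath in the frame of stop above -0.0225 m and y of stop_pad_c0 in the frame of lath between 0.122 and 0.126 m and height (world z) of lath below 0.018 m and angle between lath's own z axis and vertical below 0.03 rad and linear speed of lath below 0.01 m/s and value of joint stop_arm above 1.4 rad); the robot touches nothing.
It fails at once if the lath is pressed on the stop with more than 25 N (contact force between lath and stop above 25 N).
It fails at once if a bystander (mallet, tape measure, wedge, push stick, block, pencil) is moved more than 20 mm (distance of any of mallet, tape_measure, offcut2, push_stick, block, pencil from where it was at the start of the episode above 0.02 m).
It also fails if it takes over 72 s, if anything falls off the work surface, if the arm or the gripper's body presses on something with over 40 N, if the wrist force passes 120 N, or if a joint passes its speed limit or range.

## Working session

There is one attempt and no reset: what is moved stays moved. The work goes in short steps, Python scripts to look and compute and a tool call to move; the robot and the scene stay as the last step left them, time stands still between calls to the robot, and variables do not carry over. Pictures are saved under pics/ and viewed, at most 10 in all, crops included, and the job is handed in when it is done.

Besides the shell and the picture viewer there is one more tool, called after ">>>" as name(argument=value, ...) on one line, values as JSON. step_arm: Moves the arm, as the interface text tells. Its arguments: {"type":"object","properties":{"delta_pos":{"type":"array"},"angular":{"type":"array"},"jaw":{"type":"number"},"squeeze":{"type":"number"}},"required":["delta_pos","angular"]}

```bash
mkdir -p pics; ls
cat > h.py <<'E'
import numpy as np, cv2
from cell import arm
def w(cam,p):
    c=arm.camera_info(cam); return np.array(c["R"]).T@(np.array(p)-np.array(c["t"]))
def find(cam,names):
    for n in names:
        r=arm.pinpoint(cam,n)
        for d in r[:2]: print(cam,n,round(d["p"],2),(w(cam,d["at"])*1000).round(1))
def pix(cam,X):
    c=arm.camera_info(cam); q=np.array(c["mtx"])@(np.array(c["R"])@np.array(X)+np.array(c["t"])); return q[:2]/q[2]
def cloud(cam,depth,mask=None):
    c=arm.camera_info(cam); K=np.array(c["mtx"]); v,u=np.nonzero((depth>0)&(mask if mask is not None else True))
    z=depth[v,u]; P=np.stack([(u-K[0,2])/K[0,0]*z,(v-K[1,2])/K[1,1]*z,z],1)
    return (P-np.array(c["t"]))@np.array(c["R"])
def st():
    s=arm.observe(); print("t",round(s["time_s"],2),"pos",(np.array(s["position"])*1000).round(1),"rot",np.round(s["eef_rot"],4),"F",np.round(s["ft_force"],2),"grip",s["grip_width"],s["gripper_force"])
E
python3 - <<'E'
from h import *
st()
for c in ["top","side"]:
    im,d=arm.read_camera(c); cv2.imwrite(f"pics/{c}0.png",im)
    find(c,["jig","stop","stop_hinge","stop_knob","lath","lath_end","block","pencil","mallet","tape_measure","offcut2"])
    for n in ["lath","stop_arm"]:
        m=arm.masks_of(c,n)
        if m:
            P=cloud(c,d,m[0]["pixels"])*1000; print(n,m[0]["p"],len(P),np.percentile(P,[2,50,98],axis=0).round(0).tolist())
            if n=="lath":
                T=P[abs(P[:,2]-35)<4][:,:2].astype(np.float32)
                if len(T): print("rect",cv2.minAreaRect(T))
E
```

```text
pics
t 0.0 pos [ 153.7 -631.   230.2] rot [-3.1173e+00 -3.7400e-01 -2.0000e-04] F [-0.26  0.16 -0.18] grip 0.0855656730791142 0.0
top jig 0.72 [493.3 -48.    4.4]
top stop_hinge 0.67 [537.2 163.7  66.7]
top stop_knob 0.72 [528.9 162.2 151.5]
top stop_knob 0.69 [ 404.6 -159.2   11.1]
top lath 0.35 [367.6  30.3  15.5]
top lath 0.15 [ 582.1 -484.4    1.7]
top lath_end 0.94 [493.8  47.7  24. ]
top block 0.58 [366.7  33.1  18.2]
top pencil 0.7 [ 404.6 -162.1   13.6]
top mallet 0.7 [517.8 436.    1.2]
top tape_measure 0.82 [ 578.7 -482.7    1.1]
top tape_measure 0.56 [493.5  44.7  25.3]
top offcut2 0.98 [ 517.4 -580.1   -0.9]
lath 0.98 1410 [[486.0, -180.0, 25.0], [522.0, -70.0, 34.0], [557.0, 43.0, 42.0]]
rect ((521.9479370117188, -68.8130111694336), (40.08759307861328, 239.59996032714844), 12.937117576599121)
stop_arm 0.72 315 [[488.0, 124.0, 11.0], [512.0, 153.0, 117.0], [538.0, 181.0, 161.0]]
side jig 0.77 [ 4.891e+02 -4.860e+01  2.000e-01]
side stop 0.79 [534.3 129.4  14.9]
side stop_hinge 0.65 [538.9 162.   68.4]
side stop_hinge 0.63 [531.6 161.9 146.4]
side stop_knob 0.72 [530.7 162.9 145.1]
side lath 0.94 [517.7 -66.7  12.9]
side lath_end 0.97 [494.4  53.1  20.2]
side block 0.64 [363.4  30.2  15.5]
side pencil 0.62 [ 403.7 -157.6    9.4]
side mallet 0.75 [518.1 436.5  -5.7]
side offcut2 0.74 [535.5 160.2  68.6]
lath 0.56 900 [[483.0, -177.0, 14.0], [520.0, -60.0, 32.0], [557.0, 50.0, 41.0]]
rect ((521.2678833007812, -64.7947006225586), (43.38752746582031, 240.19900512695312), 12.346985816955566)
stop_arm 0.75 272 [[473.0, 105.0, 12.0], [523.0, 163.0, 115.0], [544.0, 174.0, 161.0]]
```

View pics/top0.png

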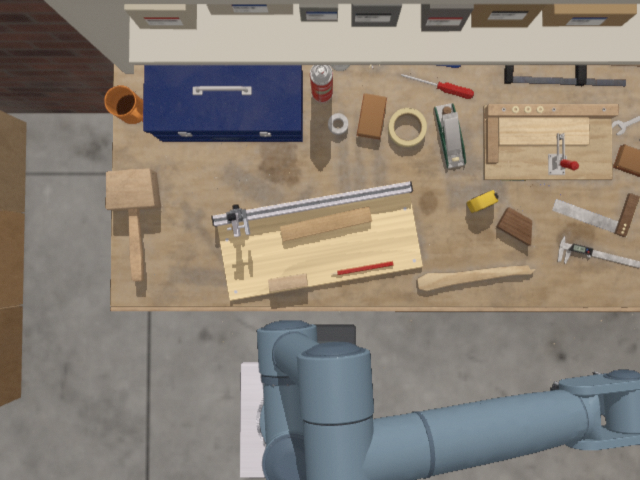

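View pics/side0.png

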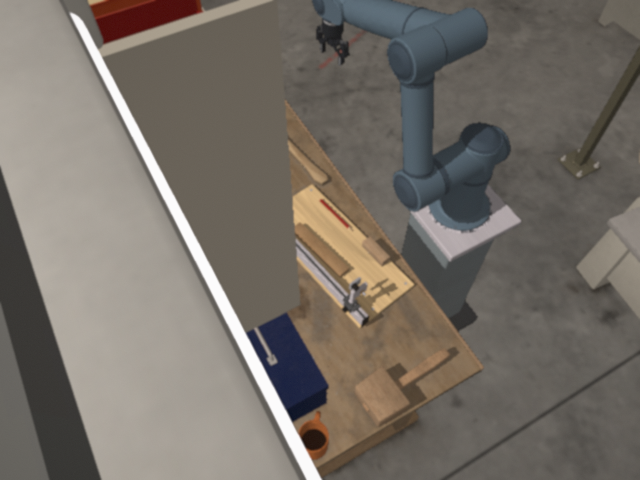

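Run:
```python
from h import *
# jig orientation: fence top (z~55) near face line, both cams
for c in ["top","side"]:
    im,d=arm.read_camera(c); P=cloud(c,d)*1000
    m=(abs(P[:,2]-55)<5)&(P[:,0]>480)&(P[:,0]<680)&(P[:,1]>-340)&(P[:,1]<110)
    Q=P[m]; print(c,len(Q),cv2.minAreaRect(Q[:,:2].astype(np.float32)),np.percentile(Q,[2,50,98],axis=0).round(1).tolist())
    m=(abs(P[:,2]-15)<4)&(P[:,0]>300)&(P[:,0]<640)&(P[:,1]>-340)&(P[:,1]<300)
    print("board",cv2.minAreaRect(P[m][:,:2].astype(np.float32)),np.median(P[m][:,2]))
    for xs in [[.53,.163,.148]]: print(pix(c,xs))
    A=P[(P[:,2]>70)&(P[:,2]<200)&(P[:,0]>400)&(P[:,0]<700)&(P[:,1]>60)&(P[:,1]<260)]
    for z0 in range(70,170,15):
        B=A[(A[:,2]>=z0)&(A[:,2]<z0+15)]
        if len(B): print(z0,len(B),B.min(0).round(0),B.max(0).round(0),np.median(B,0).round(0))
print(arm.camera_info("top"))
```

```text
top 1219 ((583.943359375, -90.69711303710938), (25.724613189697266, 409.6877746582031), 9.983983993530273) [[544.6, -285.1, 50.3], [583.9, -90.4, 54.5], [623.4, 101.5, 59.5]]
board ((475.768798828125, -32.28363037109375), (617.783935546875, 321.6111145019531), 89.34410858154297) 14.805751261104257
[230.41310349 217.1155474 ]
70 40 [491. 145.  70.] [553. 178.  85.] [543. 152.  79.]
85 31 [489. 124.  85.] [550. 177. 100.] [516. 149.  96.]
100 59 [488. 123. 101.] [539. 179. 115.] [508. 150. 108.]
115 132 [485. 124. 115.] [542. 164. 130.] [508. 153. 121.]
130 1 [507. 149. 130.] [507. 149. 130.] [507. 149. 130.]
145 54 [522. 150. 146.] [540. 171. 160.] [530. 160. 156.]
160 9 [527. 152. 161.] [537. 168. 165.] [532. 157. 163.]
side 356 ((568.4161376953125, -4.4376678466796875), (27.24592399597168, 230.23452758789062), 9.612703323364258) [[541.2, -106.0, 50.2], [567.2, 0.9, 53.8], [589.0, 106.2, 59.7]]
board ((455.22796630859375, -46.9886474609375), (594.6587524414062, 297.2135009765625), 86.04984283447266) 14.37968553172736
[354.89994258 286.98546519]
70 46 [496. 131.  72.] [552. 182.  85.] [542. 172.  78.]
85 46 [487. 130.  85.] [544. 175. 100.] [525. 163.  93.]
100 75 [485. 126. 100.] [545. 181. 115.] [507. 164. 109.]
115 86 [485. 125. 115.] [542. 171. 129.] [509. 159. 120.]
130 10 [528. 159. 130.] [542. 171. 145.] [538. 164. 134.]
145 42 [522. 152. 145.] [540. 175. 160.] [532. 166. 154.]
160 6 [531. 157. 160.] [537. 175. 163.] [533. 166. 161.]
{'mtx': array([[607.75586432,   0.        , 327.56263345],
       [  0.        , 607.75586432, 235.75961724],
       [  0.        ,   0.        ,   1.        ]]), 'R': array([[ 9.99274000e-04, -9.99996079e-01, -2.61599189e-03],
       [-9.99230162e-01, -8.95906620e-04, -3.92209219e-02],
       [ 3.92184245e-02,  2.65317044e-03, -9.99227139e-01]]), 't': array([-0.0741645 ,  0.49005568,  1.60944502])}
```

The top view shows the fence running from (213,219) to (411,187), with the stop up at (236,218). The lath lies at (325,227), the block at (289,288) and the pencil at (365,268). The side view agrees: stop at (355,292), lath at (322,248). The networks' numbers fit both pictures.

```bash
cat >> h.py <<'E'
from scipy.spatial.transform import Rotation as Ro
def go(target_mm,yaw):
    "delta in present tool axes to reach target position, tool down with x axis at yaw (rad)"
    s=arm.observe(); R0=Ro.from_rotvec(s["eef_rot"]); R1=Ro.from_matrix(np.array([[np.cos(yaw),np.sin(yaw),0],[np.sin(yaw),-np.cos(yaw),0],[0,0,-1]]))
    print("delta",R0.inv().apply(np.array(target_mm)-np.array(s["position"])*1000).round(1),"ang",np.degrees((R0.inv()*R1).as_rotvec()).round(2))
E
python3 - <<'E'
from h import *
for c in ["top","side"]:
    im,d=arm.read_camera(c); P=cloud(c,d)*1000
    m=(abs(P[:,2]-55)<4)&(P[:,0]>480)&(P[:,0]<680)&(P[:,1]>-280)&(P[:,1]<100)
    Q=P[m][:,:2]; l=cv2.fitLine(Q.astype(np.float32),cv2.DIST_HUBER,0,.01,.01).ravel(); yaw=np.arctan2(-l[0],l[1]) if l[1]>0 else np.arctan2(l[0],-l[1])
    xj=np.array([np.cos(yaw),np.sin(yaw)]); s=Q@xj
    print(c,"yaw",yaw,np.degrees(yaw),"edges along xj",np.percentile(s,[0,1,2,50,98,99,100]).round(1), "knob",np.array([530,162.5])@xj, "lath",np.array([521.8,-67.5])@xj)
    B=P[(P[:,2]>143)&(P[:,2]<170)&(P[:,0]>500)&(P[:,0]<560)&(P[:,1]>130)&(P[:,1]<200)]
    yj=np.array([-xj[1],xj[0]]); print("knob ext",[np.percentile(B[:,:2]@v,[2,50,98]).round(1) for v in (xj,yj)],B[:,2].max())
go([530,162.5,240],np.radians(9.8))
E
```

```text
top yaw 0.17210789 9.861055 edges along xj [546.7 547.2 547.5 559.4 571.9 572.1 572.7] knob 549.9994321539998 lath 502.53089927583926
knob ext [array([542.8, 550.5, 558.9]), array([57.1, 66.5, 76.2])] 162.5238479501932
side yaw 0.1327929 7.608473 edges along xj [546.5 547.9 548.8 561.4 576.3 576.7 578.3] knob 546.8493505194783 lath 508.26886009126895
knob ext [array([540.1, 549.5, 556.3]), array([ 81.8,  93.9, 101.9])] 167.07251347178584
delta [ 553.4 -682.5   -8.7] ang [-0.    0.    3.88]
```

>>> step_arm(delta_pos=[[38, -47, -8], [76, -94, -8], [114, -141, -8], [152, -188, -8], [190, -235, -8], [228, -282, -8], [266, -329, -8], [304, -376, -8], [342, -423, -8], [380, -470, -8], [418, -517, -8], [456, -564, -8]], angular=[[0, 0, 1], [0, 0, 2], [0, 0, 3], [0, 0, 3.94], [0, 0, 3.94], [0, 0, 3.94], [0, 0, 3.94], [0, 0, 3.94], [0, 0, 3.94], [0, 0, 3.94], [0, 0, 3.94], [0, 0, 3.94]], jaw=45, squeeze=20)

```text
time_s: 3.1
position: [0.4641, 0.0263, 0.2398]
eef_rot: [3.13, 0.267, 0.002]
ft_force: [0.4, -0.4, 0.7]
grip_width: 0.0449
gripper_force: 0.0
```

Run:
```python
from h import *
st(); go([531,161,240],np.radians(9.86))
```

```text
t 3.1 pos [464.1  26.3 239.8] rot [3.1296e+00 2.6720e-01 2.3000e-03] F [ 0.39 -0.35  0.72] grip 0.04491320206370658 0.0
delta [ 8.870e+01 -1.214e+02 -1.000e-01] ang [ 0.04 -0.08 -0.1 ]
```

>>> step_arm(delta_pos=[[25, -60, 0], [50, -120, 0], [50, -120, 0]], angular=[[0, 0, -0.1], [0, 0, -0.1], [0, 0, -0.1]])

```text
time_s: 3.48
position: [0.4924, 0.1543, 0.2393]
eef_rot: [-3.129, -0.278, -0.0]
ft_force: [-0.3, -0.6, 0.1]
grip_width: 0.0449
gripper_force: 0.0
```

Run:
```python
from h import *
st()
im,d=arm.read_camera("wrist"); cv2.imwrite("pics/w1.png",im)
yaw=np.radians(9.86); xj=np.array([np.cos(yaw),np.sin(yaw)]);yj=np.array([-xj[1],xj[0]])
for n in ["stop","stop_hinge","stop_knob","lath_end"]:
    for r in arm.pinpoint("wrist",n)[:2]:
        X=w("wrist",r["at"])*1000; print(n,round(r["p"],2),X.round(1),"s,n",(X[:2]@xj).round(1),(X[:2]@yj).round(1))
P=cloud("wrist",d)*1000
B=P[(P[:,2]>143)&(P[:,2]<172)&(P[:,0]>500)&(P[:,0]<560)&(P[:,1]>130)&(P[:,1]<200)]
if len(B): print("knob ext",[np.percentile(B[:,:2]@v,[2,50,98]).round(1) for v in (xj,yj)],B[:,2].max())
go([531,161,240],yaw)
```

```text
t 3.48 pos [492.4 154.3 239.3] rot [-3.1289 -0.2783 -0.    ] F [-0.29 -0.62  0.14] grip 0.04493355316594199 0.0
stop 0.6 [528.2 133.3  14.5] s,n 543.2 40.9
stop_hinge 0.55 [540.4 159.5  70.9] s,n 559.7 64.6
stop_knob 0.78 [531.5 160.3 152.1] s,n 551.1 66.9
stop_knob 0.7 [538.4 156.4  70.7] s,n 557.2 61.9
lath_end 0.76 [492.1  43.2  26.3] s,n 492.2 -41.7
knob ext [array([541.3, 550.2, 557.4]), array([53.4, 63.1, 72.8])] 162.48125647660564
delta [40.  -4.5 -0.7] ang [ 0.02  0.   -0.13]
```

View pics/w1.png

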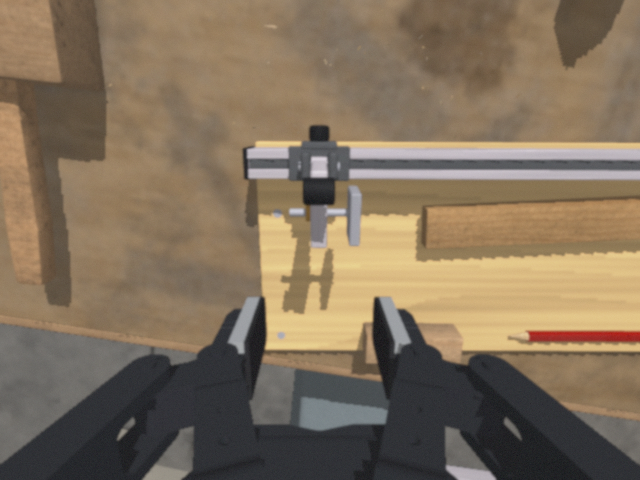

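The wrist view shows the knob at (319,190), the pad at (354,216) and the lath's left end at (425,226). The arm was still settling when I read the poses, so I'll measure again now that it is at rest.

```bash
cat >> h.py <<'E'
yaw=np.radians(9.86); xj=np.array([np.cos(yaw),np.sin(yaw)]);yj=np.array([-xj[1],xj[0]])
def sn(X): X=np.asarray(X); return np.stack([X[...,:2]@xj,X[...,:2]@yj,X[...,2]],-1)
def pos():
    s=arm.observe(); r=Ro.from_rotvec(s["eef_rot"]).as_matrix(); f=np.array(s["ft_force"])
    print("t",round(s["time_s"],2),"s,n,z",sn(np.array(s["position"])*1000).round(2),"yaw",np.degrees(np.arctan2(r[1,0],r[0,0])).round(2),"F sn",sn(f).round(2),"grip",round(s["grip_width"],4),s["gripper_force"])
E
python3 - <<'E'
from h import *
pos()
im,d=arm.read_camera("wrist"); P=sn(cloud("wrist",d)*1000)
for n in ["stop_hinge","stop_knob","lath_end"]:
    for r in arm.pinpoint("wrist",n)[:2]:
        print(n,round(r["p"],2),sn(w("wrist",r["at"])*1000).round(1))
pos()
def ext(t,lo,hi):
    B=P[((P>lo)&(P<hi)).all(1)]; print(t,len(B),np.percentile(B,[1,50,99],axis=0).round(1).tolist())
ext("knob",[530,40,146],[575,95,175])
ext("pad",[495,0,95],[545,54,126])
ext("lath",[440,-110,30],[540,0,42])
ext("fence",[535,-60,50],[600,10,60])
pos()
E
```

```text
t 3.73 s,n,z [510.71  63.23 239.31] yaw 9.73 F sn [-0.09  0.25 -0.01] grip 0.0453 0.0
stop_hinge 0.94 [556.8  63.8  69.7]
stop_knob 0.86 [550.7  69.3 153.5]
lath_end 0.71 [492.  -36.6  26.7]
t 3.92 s,n,z [510.86  63.44 239.39] yaw 9.73 F sn [-0.32  0.42  0.07] grip 0.0449 0.0
knob 908 [[541.9, 58.1, 152.7], [551.1, 67.9, 159.2], [558.2, 77.6, 161.6]]
pad 816 [[504.2, 37.4, 96.7], [526.4, 42.5, 119.8], [544.1, 52.6, 122.1]]
lath 3173 [[476.6, -109.2, 31.2], [497.8, -72.7, 35.8], [517.3, -36.4, 37.6]]
fence 2341 [[546.2, -59.5, 52.3], [558.1, -25.1, 55.3], [570.1, 9.2, 57.5]]
t 3.92 s,n,z [510.86  63.44 239.39] yaw 9.73 F sn [-0.32  0.42  0.07] grip 0.0449 0.0
```

>>> step_arm(delta_pos=[[40, -4.5, 0], [40, -4.5, 0], [40, -4.5, 50], [40, -4.5, 80], [40, -4.5, 100], [40, -4.5, 100], [40, -4.5, 100]], angular=[[0, 0, 0.13], [0, 0, 0.13], [0, 0, 0.13], [0, 0, 0.13], [0, 0, 0.13], [0, 0, 0.13], [0, 0, 0.13]], jaw=40)

```text
time_s: 4.8
position: [0.5315, 0.1621, 0.1405]
eef_rot: [3.13, 0.265, 0.003]
ft_force: [0.9, 0.7, -0.2]
grip_width: 0.0399
gripper_force: 0.0
```

>>> step_arm(delta_pos=[[0, 0, 0], [0, 0, 0], [0, 0, 0], [0, 0, 0], [0, 0, 0]], angular=[[0, 0, 0], [0, 0, 0], [0, 0, 0], [0, 0, 0], [0, 0, 0]], jaw=10, squeeze=20)

```text
time_s: 5.42
position: [0.532, 0.1619, 0.1409]
eef_rot: [3.129, 0.266, 0.003]
ft_force: [-1.4, -2.9, 6.4]
grip_width: 0.0195
gripper_force: 23.2
```

Run:
```python
from h import *
pos()
# arc: knob at angle th about hinge; deltas (tool x, tool z) from current
th0=np.arctan2(151-71,-(550.7-559))  # elevation measured from -s direction
r=80.1
for th in np.radians(np.r_[np.arange(84,0,-8),-3]):
    a=r*np.cos(th); b=r*np.sin(th); print(round(np.degrees(th)),round((559-a)-550.7,1), round(-(71+b-150.7),1))
```

```text
t 5.42 s,n,z [551.82  68.37 140.86] yaw 9.72 F sn [-1.87 -2.6   6.41] grip 0.0195 23.21753740310669
84 -0.1 0.0
76 -11.1 2.0
68 -21.7 5.4
60 -31.8 10.3
52 -41.0 16.6
44 -49.3 24.1
36 -56.5 32.6
28 -62.4 42.1
20 -67.0 52.3
12 -70.0 63.0
4 -71.6 74.1
-3 -71.7 83.9
```

>>> step_arm(delta_pos=[[-11, 0, 2], [-21.5, 0, 5.5], [-31.5, 0, 10.5], [-41, 0, 16.5], [-49, 0, 24], [-56.5, 0, 32.5], [-62.5, 0, 42]], angular=[[0, 0, 0], [0, 0, 0], [0, 0, 0], [0, 0, 0], [0, 0, 0], [0, 0, 0], [0, 0, 0]])

```text
time_s: 6.3
position: [0.4692, 0.1509, 0.0978]
eef_rot: [3.128, 0.267, 0.001]
ft_force: [-1.2, -6.0, 4.4]
grip_width: 0.0194
gripper_force: 26.3
```

>>> step_arm(delta_pos=[[-4.5, 0, 10], [-7.5, 0, 21], [-9, 0, 32], [-9, 0, 40], [-9, 0, 43], [-9, 0, 43]], angular=[[0, 0, 0], [0, 0, 0], [0, 0, 0], [0, 0, 0], [0, 0, 0], [0, 0, 0]])

```text
time_s: 7.05
position: [0.459, 0.1492, 0.0534]
eef_rot: [3.128, 0.267, -0.005]
ft_force: [-1.4, -7.0, 0.5]
grip_width: 0.0193
gripper_force: 27.0
```

Run:
```python
from h import *
pos()
```

```text
t 7.05 s,n,z [477.76  68.36  53.35] yaw 9.75 F sn [-2.55 -6.63  0.52] grip 0.0193 27.02146679162979
```

>>> step_arm(delta_pos=[[0, 0, 2], [0, 0, 4], [0, 0, 4]], angular=[[0, 0, 0], [0, 0, 0], [0, 0, 0]])

```text
time_s: 7.42
position: [0.4592, 0.1492, 0.0509]
eef_rot: [3.128, 0.267, -0.006]
ft_force: [-7.4, -7.9, 14.2]
grip_width: 0.0196
gripper_force: 28.6
```

Run:
```python
from h import *
pos()
for c in ["side"]:
    im,d=arm.read_camera(c); P=sn(cloud(c,d)*1000)
    for n in ["stop_hinge","stop_knob"]:
        for r in arm.pinpoint(c,n)[:2]: print(n,round(r["p"],2),sn(w(c,r["at"])*1000).round(1))
    cv2.imwrite("pics/s2.png",cv2.resize(im[220:360,270:430],None,fx=4,fy=4))
```

```text
t 7.42 s,n,z [478.    68.37  50.88] yaw 9.76 F sn [-8.67 -6.54 14.25] grip 0.0196 28.641606867313385
stop_hinge 0.61 [553.5  68.3  66.9]
stop_knob 0.58 [479.6  69.1  58.9]
```

View pics/s2.png

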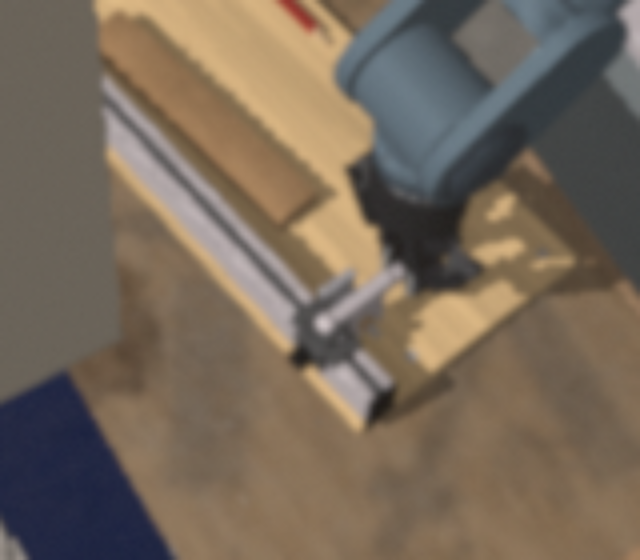

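The picture shows the stop arm horizontal at (370,295) with its knob between the fingers, and the 14 N reaction says it is against its limit. Next I release it and back off.

>>> step_arm(delta_pos=[[0, 0, 0], [0, 0, 0], [0, 0, 0], [0, 0, -40], [0, 0, -90], [0, 0, -90]], angular=[[0, 0, 0], [0, 0, 0], [0, 0, 0], [0, 0, 0], [0, 0, 0], [0, 0, 0]], jaw=36)

```text
time_s: 8.32
position: [0.4636, 0.1507, 0.1446]
eef_rot: [-3.13, -0.266, -0.014]
ft_force: [1.0, -0.1, -0.7]
grip_width: 0.0357
gripper_force: 0.0
```

Run:
```python
from h import *
c="top"; im,d=arm.read_camera("wrist"); pos()
P=sn(cloud("wrist",d)*1000)
for n in ["stop_knob","lath_end"]:
    for r in arm.pinpoint("wrist",n)[:2]: print(n,round(r["p"],2),sn(w("wrist",r["at"])*1000).round(1))
def ext(t,lo,hi):
    B=P[((P>lo)&(P<hi)).all(1)]; print(t,len(B),np.percentile(B,[1,50,99],axis=0).round(1).tolist() if len(B) else 0)
ext("knob",[470,50,66],[500,90,90]); ext("pad",[500,25,50],[545,54,65]); ext("lath",[440,-110,30],[540,0,42]); ext("fence",[535,-60,50],[600,10,60])
cv2.imwrite("pics/w3.png",im)
pos()
```

```text
t 8.38 s,n,z [480.75  69.18 142.03] yaw 9.72 F sn [-0.6   0.35  0.47] grip 0.0362 0.0
stop_knob 0.92 [475.2  70.2  64.6]
lath_end 0.7 [486.7 -38.   22.6]
knob 1209 [[470.5, 58.1, 66.9], [481.7, 68.0, 72.9], [499.7, 77.8, 76.1]]
pad 899 [[506.1, 26.4, 50.8], [526.6, 41.9, 56.9], [545.0, 53.0, 61.7]]
lath 5971 [[474.3, -109.2, 30.9], [495.1, -72.7, 33.2], [514.7, -36.4, 34.8]]
fence 4750 [[543.6, -59.3, 50.1], [555.9, -25.1, 52.4], [567.8, 9.3, 54.4]]
t 8.47 s,n,z [478.6   69.29 139.14] yaw 9.71 F sn [-1.03 -0.26  0.08] grip 0.0363 0.0
```

View pics/w3.png

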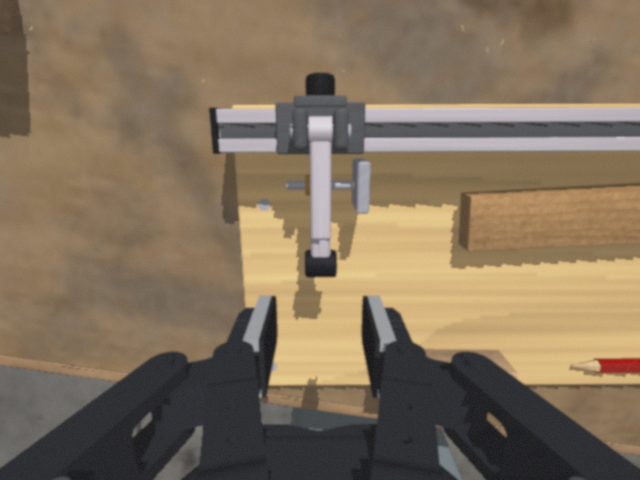

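The view shows the stop arm down (320,190), the knob at (320,263), the pad at (362,187) and the lath's end at (465,222). Next, shut fingers go in front of the middle of the lath.

>>> step_arm(delta_pos=[[-10, 60, 0], [-20, 115, 0], [-29, 170, 0], [-29, 226, 0], [-29, 226, 50], [-29, 226, 90], [-29, 226, 110], [-29, 226, 117], [-29, 226, 117]], angular=[[0, 0, 0], [0, 0, 0.1], [0, 0, 0.15], [0, 0, 0.15], [0, 0, 0.15], [0, 0, 0.15], [0, 0, 0.15], [0, 0, 0.15], [0, 0, 0.15]], jaw=0)

```text
time_s: 9.6
position: [0.4694, -0.0771, 0.0225]
eef_rot: [-3.13, -0.262, 0.003]
ft_force: [-0.2, 0.6, -0.2]
grip_width: 0.0004
gripper_force: 0.0
```

Run:
```python
from h import *
arm.read_camera("top");pos()
```

```text
t 9.65 s,n,z [ 449.99 -156.77   23.4 ] yaw 9.57 F sn [ 0.72 -0.86  0.16] grip -0.0002 0.0
```

>>> step_arm(delta_pos=[[10, 0, 0.5], [18, 0, 0.5], [22, 0, 0.5], [26, 0, 0.5], [30, 0, 0.5], [34, 0, 0.5], [37, 0, 0.5], [39, 0, 0.5], [41, 0, 0.5], [43, 0, 0.5], [43, 0, 0.5]], angular=[[0, 0, 0], [0, 0, 0], [0, 0, 0], [0, 0, 0], [0, 0, 0], [0, 0, 0], [0, 0, 0], [0, 0, 0], [0, 0, 0], [0, 0, 0], [0, 0, 0]])

```text
time_s: 11.02
position: [0.5127, -0.0703, 0.0228]
eef_rot: [3.131, 0.262, 0.001]
ft_force: [0.5, 0.4, 0.7]
grip_width: 0.0002
gripper_force: 0.0
```

Run:
```python
from h import *
pos()
im,d=arm.read_camera("top"); m=arm.masks_of("top","lath")[0]; P=sn(cloud("top",d,m["pixels"])*1000); T=P[abs(P[:,2]-35)<4][:,:2].astype(np.float32); print(cv2.minAreaRect(T))
```

```text
t 11.03 s,n,z [ 493.13 -157.04   22.81] yaw 9.56 F sn [0.61 0.34 0.75] grip 0.0002 0.004883144865743816
((525.3729248046875, -158.21168518066406), (39.92611312866211, 237.8226318359375), 0.8732800483703613)
```

>>> step_arm(delta_pos=[[1, 0, 0], [2, 0, 0], [3, 0, 0], [3, 0, 0]], angular=[[0, 0, 0], [0, 0, 0], [0, 0, 0], [0, 0, 0]])

```text
time_s: 11.62
position: [0.5147, -0.0698, 0.0226]
eef_rot: [-3.13, -0.262, 0.003]
ft_force: [-5.2, -1.0, 3.7]
grip_width: -0.0003
gripper_force: 2.6
```

>>> step_arm(delta_pos=[[0.7, 0, 0], [1.4, 0, 0], [1.4, 0, 0]], angular=[[0, 0, 0], [0, 0, 0], [0, 0, 0]])

```text
time_s: 12.0
position: [0.5147, -0.0697, 0.0224]
eef_rot: [-3.13, -0.263, 0.009]
ft_force: [-10.7, -2.7, 7.0]
grip_width: 0.0002
gripper_force: 5.4
```

>>> step_arm(delta_pos=[[-4, 0, 0], [-15, 0, 0], [-15, 10, -40], [-10, 65, -45], [5, 120, -45], [26, 153, -45], [26, 153, -45], [26, 153, -20], [26, 153, 0], [26, 153, 0]], angular=[[0, 0, 0], [0, 0, 0], [0, 0, 0.2], [0, 0, 0.2], [0, 0, 0.2], [0, 0, 0.2], [0, 0, 0.2], [0, 0, 0.2], [0, 0, 0.2], [0, 0, 0.2]])

```text
time_s: 13.25
position: [0.5658, -0.2144, 0.0204]
eef_rot: [-3.128, -0.257, 0.006]
ft_force: [-0.1, 0.2, -0.5]
grip_width: 0.0001
gripper_force: 0.0
```

Run:
```python
from h import *
im,d=arm.read_camera("top"); pos(); m=arm.masks_of("top","lath")[0]; P=sn(cloud("top",d,m["pixels"])*1000); T=P[abs(P[:,2]-35)<4][:,:2].astype(np.float32); print(cv2.minAreaRect(T))
pos()
```

```text
t 13.3 s,n,z [ 521.7  -309.05   21.87] yaw 9.38 F sn [-0.12  0.33  0.26] grip -0.0001 0.0
((527.098388671875, -141.65878295898438), (207.25303649902344, 40.38016891479492), 89.86898803710938)
t 13.35 s,n,z [ 522.46 -309.76   22.93] yaw 9.39 F sn [-0.3  -0.54 -0.44] grip -0.0 0.0
```

>>> step_arm(delta_pos=[[0, -8, 0], [0, -15, 0], [0, -21, 0], [0, -27, 0], [0, -33, 0], [0, -39, 0], [0, -45, 0], [0, -51, 0], [0, -57, 0], [0, -63, 0], [0, -69, 0], [0, -73, 0]], angular=[[0, 0, -0.45], [0, 0, -0.45], [0, 0, -0.45], [0, 0, -0.45], [0, 0, -0.45], [0, 0, -0.45], [0, 0, -0.45], [0, 0, -0.45], [0, 0, -0.45], [0, 0, -0.45], [0, 0, -0.45], [0, 0, -0.45]])

```text
time_s: 14.85
position: [0.5558, -0.1436, 0.0227]
eef_rot: [-3.13, -0.269, 0.0]
ft_force: [0.0, -2.3, 0.9]
grip_width: 0.0002
gripper_force: 0.6
```

Run:
```python
from h import *
im,d=arm.read_camera("top"); pos(); m=arm.masks_of("top","lath")[0]; P=sn(cloud("top",d,m["pixels"])*1000); T=P[abs(P[:,2]-35)<4][:,:2].astype(np.float32); print(cv2.minAreaRect(T), T[:,1].max())
pos()
```

```text
t 14.9 s,n,z [ 522.99 -236.26   22.61] yaw 9.83 F sn [-0.31 -0.31 -0.06] grip 0.0003 0.18744521570624784
((526.9340209960938, -73.34159088134766), (178.68421936035156, 40.511329650878906), 89.96062469482422) 15.997952
t 14.95 s,n,z [ 522.99 -236.43   22.58] yaw 9.83 F sn [-0.09 -0.31 -0.1 ] grip -0.0 0.0
```

>>> step_arm(delta_pos=[[0, -5, 0], [0, -9, 0], [0, -12, 0], [0, -14, 0], [0, -15, 0], [0, -16, 0], [0, -17, 0]], angular=[[0, 0, 0], [0, 0, 0], [0, 0, 0], [0, 0, 0], [0, 0, 0], [0, 0, 0], [0, 0, 0]])

```text
time_s: 15.82
position: [0.5531, -0.1273, 0.0228]
eef_rot: [-3.13, -0.269, 0.0]
ft_force: [0.1, -1.4, -0.8]
grip_width: 0.0002
gripper_force: 0.3
```

>>> step_arm(delta_pos=[[0, -0.5, 0], [0, -1, 0], [0, -1.5, 0], [0, -1.5, 0]], angular=[[0, 0, 0], [0, 0, 0], [0, 0, 0], [0, 0, 0]])

```text
time_s: 16.32
position: [0.5529, -0.1258, 0.0228]
eef_rot: [-3.13, -0.269, 0.0]
ft_force: [-0.2, 0.2, -0.4]
grip_width: -0.0
gripper_force: 0.2
```

Still sliding freely: the lath's end is at n≈36.

>>> step_arm(delta_pos=[[0, -0.5, 0], [0, -1, 0], [0, -1.5, 0], [0, -1.5, 0]], angular=[[0, 0, 0], [0, 0, 0], [0, 0, 0], [0, 0, 0]])

```text
time_s: 16.82
position: [0.5526, -0.1243, 0.0228]
eef_rot: [-3.13, -0.269, -0.0]
ft_force: [-0.0, -0.8, -0.2]
grip_width: -0.0001
gripper_force: 0.2
```

>>> step_arm(delta_pos=[[0, -0.5, 0], [0, -1, 0], [0, -1, 0]], angular=[[0, 0, 0], [0, 0, 0], [0, 0, 0]])

```text
time_s: 17.2
position: [0.5524, -0.1233, 0.0228]
eef_rot: [-3.13, -0.269, 0.0]
ft_force: [-0.2, -0.9, -0.8]
grip_width: -0.0001
gripper_force: 0.2
```

>>> step_arm(delta_pos=[[0, -0.5, 0], [0, -1, 0], [0, -1.5, 0], [0, -1.5, 0]], angular=[[0, 0, 0], [0, 0, 0], [0, 0, 0], [0, 0, 0]])

```text
time_s: 17.7
position: [0.5524, -0.1229, 0.023]
eef_rot: [3.128, 0.269, 0.001]
ft_force: [-0.1, -6.0, -1.8]
grip_width: 0.0001
gripper_force: 2.8
```

Run:
```python
from h import *
pos(); im,d=arm.read_camera("top"); print(arm.observe()["joint_positions"])
P=sn(cloud("top",d)*1000); T=P[(abs(P[:,2]-35)<4)&(P[:,0]>500)&(P[:,0]<540)&(P[:,1]>-60)&(P[:,1]<70)]; print("lath/pad max n",np.percentile(T[:,1],[95,98,100]))
cv2.imwrite("pics/t4.png",cv2.resize(im[180:300,190:350],None,fx=5,fy=5,interpolation=cv2.INTER_CUBIC))
```

```text
t 17.7 s,n,z [ 523.23 -215.65   22.99] yaw 9.83 F sn [-1.12 -5.88 -1.84] grip 0.0001 2.8200054704211652
[-4.18559088e-01  3.34227394e-01  1.87672915e+00 -1.68632451e-03
  9.29263874e-01  9.81812213e-01]
lath/pad max n [33.50390852 36.56223462 61.45759033]
```

View pics/t4.png

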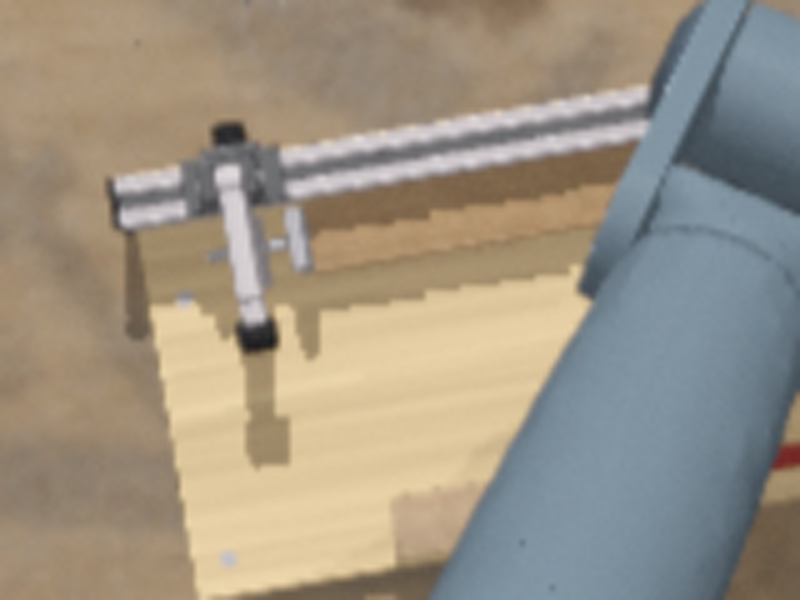

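The crop shows the lath's end (312,235) up against the pad (297,240) with the stop down. The force is already 6 N, so half a millimetre more should give about 8 N, which I'll hold.

>>> step_arm(delta_pos=[[0, -0.5, 0], [0, -0.5, 0], [0, -0.5, 0]], angular=[[0, 0, 0], [0, 0, 0], [0, 0, 0]])

```text
time_s: 18.12
position: [0.5524, -0.1228, 0.0231]
eef_rot: [3.128, 0.269, 0.001]
ft_force: [-0.2, -7.7, -1.8]
grip_width: -0.0005
gripper_force: 3.5
```

>>> step_arm(delta_pos=[[0, 0, 0], [0, 0, 0], [0, 0, 0], [0, 0, 0], [0, 0, 0], [0, 0, 0], [0, 0, 0], [0, 0, 0]], angular=[[0, 0, 0], [0, 0, 0], [0, 0, 0], [0, 0, 0], [0, 0, 0], [0, 0, 0], [0, 0, 0], [0, 0, 0]])

```text
time_s: 19.12
position: [0.5524, -0.1228, 0.0231]
eef_rot: [3.128, 0.269, 0.001]
ft_force: [-1.1, -7.2, -1.0]
grip_width: 0.0002
gripper_force: 3.5
```

Run:
```python
from h import *
pos(); im,d=arm.read_camera("top"); pos()
K=sn(cloud("top",d)*1000); T=K[(abs(K[:,2]-35)<4)&(K[:,0]>490)&(K[:,0]<545)&(K[:,1]>-100)&(K[:,1]<28)][:,:2]; print(cv2.minAreaRect(T.astype(np.float32)))
for r in arm.pinpoint("top","stop_knob")[:2]: print(r["p"],sn(w("top",r["at"])*1000))
```

```text
t 19.12 s,n,z [ 523.25 -215.58   23.1 ] yaw 9.83 F sn [-2.37 -6.93 -0.98] grip 0.0002 3.5100083478027955
t 19.18 s,n,z [ 523.22 -215.61   23.09] yaw 9.82 F sn [-1.6  -6.84 -1.76] grip 0.0001 3.510254377615638
((525.8843994140625, -36.039058685302734), (38.18923568725586, 127.8631591796875), 0.05738569051027298)
0.83 [476.62213953  69.83074949  67.54360067]
```

>>> step_arm(delta_pos=[[0, 1, 0], [0, 3, 0], [0, 8, 0], [0, 25, 0], [0, 30, -40], [0, 30, -100], [0, 30, -120], [0, 30, -120]], angular=[[0, 0, 0], [0, 0, 0], [0, 0, 0], [0, 0, 0], [0, 0, 0], [0, 0, 0], [0, 0, 0], [0, 0, 0]], jaw=0)

```text
time_s: 20.23
position: [0.5582, -0.1519, 0.1443]
eef_rot: [3.128, 0.268, 0.005]
ft_force: [0.2, 0.2, -0.8]
grip_width: -0.0004
gripper_force: 0.0
```

Run:
```python
from h import *
im,d=arm.read_camera("top"); pos()
K=sn(cloud("top",d)*1000); T=K[(abs(K[:,2]-35)<4)&(K[:,0]>490)&(K[:,0]<545)&(K[:,1]>-210)&(K[:,1]<28)][:,:2]; print(cv2.minAreaRect(T.astype(np.float32)))
w0=sn(np.array(arm.observe()["position"])*1000); print("to knob", np.array([478,68.4,142])-w0)
```

```text
t 20.27 s,n,z [ 522.8  -244.31  142.15] yaw 9.79 F sn [ 0.38 -0.48 -0.55] grip -0.0 0.0
((525.7680053710938, -87.56324005126953), (38.20539855957031, 230.929931640625), 0.019625194370746613)
to knob [-4.47962086e+01  3.12713895e+02 -1.53775661e-01]
```

>>> step_arm(delta_pos=[[-8, -55, 0], [-16, -110, 0], [-24, -165, 0], [-32, -220, 0], [-40, -275, 0], [-45, -313, 0], [-45, -313, 0], [-45, -313, 40], [-45, -313, 70], [-45, -313, 86], [-45, -313, 86]], angular=[[0, 0, 0], [0, 0, 0], [0, 0, 0], [0, 0, 0], [0, 0, 0], [0, 0, 0], [0, 0, 0], [0, 0, 0], [0, 0, 0], [0, 0, 0], [0, 0, 0]], jaw=36)

```text
time_s: 21.65
position: [0.4583, 0.1491, 0.0551]
eef_rot: [3.13, 0.267, -0.006]
ft_force: [-0.3, -0.4, 1.3]
grip_width: 0.036
gripper_force: 0.0
```

Run:
```python
from h import *
pos()
```

```text
t 21.65 s,n,z [477.09  68.46  55.09] yaw 9.77 F sn [-0.35 -0.29  1.33] grip 0.036 0.0
```

>>> step_arm(delta_pos=[[0, 1, 1], [0, 1, 1], [0, 1, 1], [0, 1, 1], [0, 1, 1]], angular=[[0, 0, 0], [0, 0, 0], [0, 0, 0], [0, 0, 0], [0, 0, 0]], jaw=10, squeeze=20)

```text
time_s: 22.28
position: [0.4605, 0.1491, 0.0567]
eef_rot: [-3.13, -0.269, -0.003]
ft_force: [-0.8, 5.3, 6.4]
grip_width: 0.0189
gripper_force: 24.9
```

Run:
```python
from h import *
pos()
for t in np.radians(np.r_[np.arange(5,94,8),97]):
    print(round(np.degrees(t)), round(80.1*(np.cos(np.radians(-3))-np.cos(t)),1), -round(80.1*(np.sin(t)-np.sin(np.radians(-3))),1))
```

```text
t 22.27 s,n,z [479.19  68.07  56.68] yaw 9.81 F sn [0.07 5.33 6.38] grip 0.0189 24.874770641326904
5 0.2 -11.2
13 1.9 -22.2
21 5.2 -32.9
29 9.9 -43.0
37 16.0 -52.4
45 23.4 -60.8
53 31.8 -68.2
61 41.2 -74.2
69 51.3 -79.0
77 62.0 -82.2
85 73.0 -84.0
93 84.2 -84.2
97 89.8 -83.7
```

>>> step_arm(delta_pos=[[0, -0.5, -11], [2, -0.5, -22], [5, -0.5, -33], [10, -0.5, -43], [16, -0.5, -52.5], [23.5, -0.5, -61], [32, -0.5, -68], [41, -0.5, -74], [51, -0.5, -79], [62, -0.5, -82]], angular=[[0, 0, 0], [0, 0, 0], [0, 0, 0], [0, 0, 0], [0, 0, 0], [0, 0, 0], [0, 0, 0], [0, 0, 0], [0, 0, 0], [0, 0, 0]])

```text
time_s: 23.52
position: [0.5216, 0.16, 0.1385]
eef_rot: [3.13, 0.269, 0.001]
ft_force: [-3.4, -1.5, -0.2]
grip_width: 0.0196
gripper_force: 20.7
```

>>> step_arm(delta_pos=[[11, 0, -2], [22, 0, -2], [25, 0, -2], [25, 0, -2]], angular=[[0, 0, 0], [0, 0, 0], [0, 0, 0], [0, 0, 0]])

```text
time_s: 24.02
position: [0.5465, 0.1643, 0.1405]
eef_rot: [-3.13, -0.269, -0.005]
ft_force: [-0.5, 0.1, 4.2]
grip_width: 0.0192
gripper_force: 20.1
```

Run:
```python
from h import *
pos(); im,d=arm.read_camera("side")
for r in arm.pinpoint("side","stop_knob")[:2]: print(r["p"],sn(w("side",r["at"])*1000))
```

```text
t 24.02 s,n,z [566.6   68.3  140.48] yaw 9.81 F sn [-0.42  0.19  4.17] grip 0.0192 20.069518983364105
0.53 [557.66546345  68.358318   145.91797252]
```

>>> step_arm(delta_pos=[[0, 0, 0], [0, 0, 0], [0, 0, 0], [0, 0, -40], [0, 0, -90], [-40, 0, -100], [-80, 0, -100], [-80, 0, -100], [-80, 0, -100]], angular=[[0, 0, 0], [0, 0, 0], [0, 0, 0], [0, 0, 0], [0, 0, 0], [0, 0, 0], [0, 0, 0], [0, 0, 0], [0, 0, 0]], jaw=36)

```text
time_s: 25.25
position: [0.467, 0.1505, 0.24]
eef_rot: [-3.13, -0.269, -0.002]
ft_force: [-0.1, 1.2, 0.2]
grip_width: 0.0361
gripper_force: 0.0
```

Run:
```python
from h import *
im,d=arm.read_camera("wrist"); pos(); cv2.imwrite("pics/w5.png",im)
P=sn(cloud("wrist",d)*1000)
def ext(t,lo,hi):
    B=P[((P>lo)&(P<hi)).all(1)]; print(t,len(B),np.percentile(B,[1,50,99],axis=0).round(1).tolist() if len(B) else 0); return B
ext("knob",[530,40,140],[590,95,175]); ext("pad",[495,10,95],[545,54,126]); B=ext("lath",[490,-150,30],[543,60,42]); ext("fence",[535,-60,50],[600,10,60])
print(cv2.minAreaRect(B[:,:2].astype(np.float32)))
im,d=arm.read_camera("top"); K=sn(cloud("top",d)*1000); T=K[(abs(K[:,2]-35)<4)&(K[:,0]>490)&(K[:,0]<545)&(K[:,1]>-230)&(K[:,1]<60)][:,:2]; print(cv2.minAreaRect(T.astype(np.float32)), np.percentile(T[:,1],[0,1,99,100]))
```

```text
t 25.3 s,n,z [486.09  68.25 240.01] yaw 9.8 F sn [-0.56  0.68  0.48] grip 0.0359 0.0
knob 1029 [[546.0, 58.2, 152.0], [555.1, 68.2, 159.4], [563.5, 77.5, 161.9]]
pad 848 [[507.1, 37.4, 98.6], [527.5, 42.9, 122.0], [544.7, 52.9, 123.9]]
lath 7818 [[506.2, -148.2, 34.0], [524.9, -61.1, 35.8], [542.9, 26.0, 37.6]]
fence 2458 [[546.4, -59.2, 52.3], [558.8, -24.9, 55.3], [570.1, 9.3, 57.4]]
((524.4423828125, -58.610877990722656), (182.77297973632812, 37.10260772705078), 89.99342346191406)
((526.0257568359375, -83.38300323486328), (37.849021911621094, 239.38551330566406), 0.02509540505707264) [-203.07304016 -200.82702533   33.69606563   36.31445327]
```

View pics/w5.png

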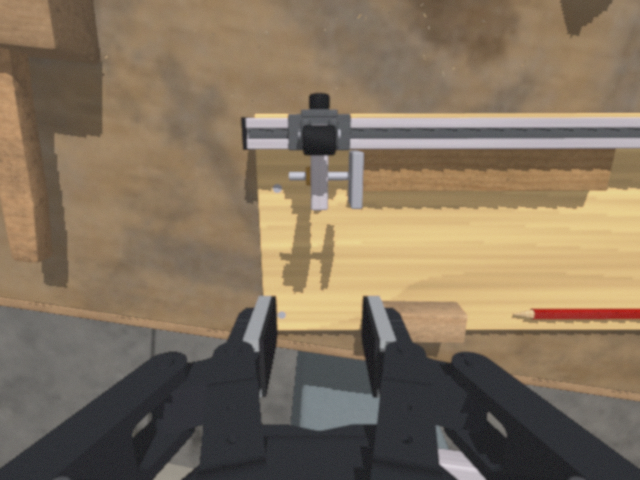

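The wrist view shows the stop up (knob at 319,138) and the lath straight along the fence, with its end under the pad at about (357,180). The fingers are clear, and the block and pencil haven't moved. The numbers agree: arm angle about 1.57 rad, lath skew under 0.1°, lath end about 1 mm from the pad's face plane. So I'll hand in.

```bash
python3 -c "
from cell import arm
print(arm.hand_in())"
```

```text
the job is handed in; nothing more can be done
None
```

The job is handed in, though hand-in returned no verdict: the stop was flipped down, the lath slid flush to the fence and pressed on the pad at about 7–8 N for over a second, then the stop flipped back up to about 1.57 rad, with the lath where it was gauged and the block and pencil undisturbed in the last view.

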